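# Clear the tape and draw out the drill-bit tray

### The arm

A 6-joint arm with a two-finger parallel gripper is mounted at the origin on the work surface. World frame = base frame: x ahead of the robot, y to its left, z up, the work surface at z = 0. Lengths are in m, angles in rad, forces in N, time in s.
With the tool pointing down it reaches from about 0.35 to 0.975 m from the base axis. Payload 7.1 kg.
Tool frame: the origin (TCP) lies at the very end of the fingers, on their centre line; the grasp point (between the pads) lies 19 mm behind it; y points along the fingers, x is the direction in which the jaws open and shut, and the axes are right-handed (so a half turn about y gives the same grasp; the last joint's range is limited). The gripper opens to 88 mm and grips with 3 to 60 N. Pads are 20 mm wide; open, the fingers measure 115 mm over their backs; the gripper's body (75 mm by 178 mm) begins 61 mm behind the grasp point.
Start: joints at [1.29, 0.423, 1.63, -0, 1.089, -0.019], TCP at [0.162, 0.604, 0.223] pointing down, gripper open.
Joint ranges: [-3, 3], [-0.9, 2.11], [0.09, 2.58], [-1.31, 4.45], [0.11, 2.69], [-2.54, 2.54]. Speed limits (rad/s): [2.39, 2.39, 3.01, 3.14, 3.14, 3.14].

### API

Orientations are given as a rotation vector (axis times angle).
In Python, from station import state, capture, job_done gives the robot as it stands.
- The arm moves only by the shell command python3 -m inch 'ROWS'. ROWS is JSON, a list of rows, each a list of 3 entries, a list of its own where there are three numbers: the shift along the tool's x, y, z in cm, then the turn, a rotation vector about the tool's x, y, z in degrees, then the finger opening in cm, from 0 to 8.78. In form: [[[dx, dy, dz], [rx, ry, rz], gripper], ...]. A call has 1 to 20 rows; each row shifts and turns the commanded pose from where the row before left it, along the tool's axes as they then stand; what a row does not reach is not made up. A row lasts 1/12 s, in which the tool goes at most 41.7 mm and 7.16 degrees, less where a joint would pass 70% of its speed; a pose out of reach is approached as far as the arm can. A call with a gripper value outside its range is refused whole. The fingers move at their own pace and stop on an object; the grip force is fixed at half the most. Time passes only in rows, so rows that do not move let the fingers close. It gives the time, the measured TCP pose, the force and the opening at its end, in the units of the state.
- state(): the state, without advancing time (a new reading comes with each control period).
- capture(name): name is "scene" or "side" or "wrist"; returns a dict with "frame" (420x560x3 uint8, red, green, blue), "depth" (420x560 float32, m along the optical axis (not along the pixel's ray), 0 where there is no reading), "vertical_fov" (degrees; the focal length in pixels is half the picture's height over the tangent of half this angle, whatever the lens; pixels are square), "cx", "cy" (the principal point, pixels), "k1" (the pictures are not rectified: a ray, as slopes to the right and down, at radius r is drawn at 1 + k1 r^2 times it, then the intrinsics apply), "eye" and "attitude" of the camera in the world. Camera axes: x right, y down, z forward; pixel columns grow to the right and rows downward; lengths in m; the calibration is good to about 2 mm. A picture is of the moment at which its call begins.
- job_done(): hands the job in, once; it reports no verdict.
The state is a dict: "time": time; "joint_pos": joint angles; "dq": joint speeds; "tau": joint torques, N m; "tcp_pos": TCP position; "orientation": TCP orientation; "ft_force": force on the tool from outside, world axes, zero at the start; "ft_torque": the same for the moment, N m; "width": opening from 0.0 (shut) to 1.0 (fully open).
Only numpy, scipy, OpenCV 4.12 (cv2) and the standard library are available. Lean on these libraries where they do the work, as an engineer would, in place of code of your own. Each camera call takes 0.05 s, during which the arm holds its last target.

### The job

Get at the drill bits: with closed fingertips, slide the black tape roll sideways along the bench until it is wholly out of the bit tray's way, to the left or the right. Then hook a fingertip behind the tray's red lip and draw the tray straight out to its stop, without it touching the tape. Nothing is gripped, lifted or tipped, everything else on the bench stays where it is, and the chest's tray is left open with the robot clear of it.

Things in the scene. Friction and masses are not known exactly. Their poses are not given: they have to be found in the camera images.
- chest: Low steel chest fixed on the bench, 180 mm deep (x), 170 wide (y), 66 high, with a 3 mm rubber mat on top. Origin: centre of its underside. Its +x points to its closed back, -x out of its open front (towards the robot, turned by up to about 15 degrees), z up. Front face at x = -90 mm. The tray, 150 mm wide and centred, slides out along -x; even fully in, it sticks out 75 mm.
- bit_tray (a joint): How far the tray is drawn out, in m: 0 fully in, 0.120 at its stop; starts at 0 to 0.025. Slides with about 3 N of friction (plus 12 N per m/s) and stays where left. Tray underside 8 mm, floor top 12 mm, side walls 45 mm above the bench. Its front, outside the chest, has an open finger well in the middle, 54 mm long (x), 74 mm wide (y), between solid grey side bays 42 mm high.
- tray_lip (a point): Middle of the top edge of the tray's red front lip, moving with the tray; axes as the chest's. The lip is an upright wall 6 mm thick (x; this point is half-way through), 150 mm wide (y), top 50 mm above the bench. Behind it (+x) lies the finger well, 3 to 57 mm behind this point and 37 mm to each side, ended by a cross wall 42 mm above the bench.
- tape_roll: Black tape roll with cardboard core, flat on the bench, 90 mm across, 32 mm high, with an open hole right through, 68 mm across; about 0.2 kg, loose. Origin: centre of its underside. Lies in front of the tray. Push it from outside or from inside its hole. Out of the way when its centre is over 120 mm to either side (y) of the chest's centre line; the bench there is free.
- red_pliers: pliers with red handles, 175 x 70 mm, 18 mm high, lying on the left side of the bench. Loose; to be left alone. Origin: underside
- blue_pliers: pliers with blue handles and yellow ends, 175 x 70 mm, 18 mm high, lying on the right side of the bench. Loose; to be left alone. Origin: underside
- glass: empty drinking glass, 68 mm across, 110 mm tall, standing beside the chest. Loose; to be left alone. Origin: underside
- oil_can: blue oil can, 56 mm across, 125 mm tall, standing beside the chest. Loose; to be left alone. Origin: underside
- screwdriver: orange-handled screwdriver lying on the left side of the bench. Loose; to be left alone. Origin: underside
- ruler: steel ruler 300 x 30 x 4 mm lying on the right side of the bench. Loose; to be left alone. Origin: underside
- screw_jar: amber glass jar with a black cap, 60 mm across, 70 mm tall, on the right side of the bench. Loose; to be left alone. Origin: underside
There are look-alikes about, which are no part of the job. What is shaped like the tape_roll but green or purple is not meant.

How it is judged:
On the way, in this order (a step that is already met when the one before it is completed fails the run):
1. the tape roll lies wholly beside the tray's path, the tray not yet drawn out ((y of tape_roll in the frame of chest above 0.12 m or y of tape_roll in the frame of chest below -0.12 m) and value of joint bit_tray below 0.06 m), for 0.2 s.
2. the tray is drawn out to its stop (value of joint bit_tray above 0.112 m), for 0.2 s.
At the end, for the whole second after the job is handed in: The tray is drawn out to within 8 mm of its stop and at rest; the tape roll lies flat and at rest on the bench, its centre more than 120 mm to the side of the chest's centre line (value of joint bit_tray above 0.112 m and (y of tape_roll in the frame of chest above 0.12 m or y of tape_roll in the frame of chest below -0.12 m) and height (world z) of tape_roll below 0.005 m and angle between tape_roll's own z axis and vertical below 0.1 rad and linear speed of tape_roll below 0.01 m/s and velocity of joint bit_tray below 0.01 m/s); the robot touches nothing.
It fails at once if the tape roll is lifted or tipped (height (world z) of tape_roll above 0.015 m or angle between tape_roll's own z axis and vertical above 0.3 rad).
It fails at once if the tray touches the tape roll (contact force between bit_tray and tape_roll above 0.5 N).
It fails at once if the tray's lip is pinched between the fingers (grasp point on the lip while the fingers touch the tray) (x of the grasp point in the frame of tray_lip between -0.006 and 0.006 m and z of the grasp point in the frame of tray_lip below 0.014 m and contact force between the fingers and bit_tray above 0.5 N).
It fails at once if the wall of the tape roll is pinched between the fingers (grasp point on the wall while the fingers touch it) (horizontal distance between the grasp point and tape_roll between 0.036 and 0.043 m and height (world z) of the grasp point below 0.046 m and contact force between the fingers and tape_roll above 0.5 N).
It fails at once if something else on the bench is moved by more than 20 mm or tipped (distance of any of red_pliers, blue_pliers, glass, oil_can, screwdriver, ruler, screw_jar from where it was at the start of the episode above 0.02 m or angle between any of glass, oil_can, screw_jar's own z axis and vertical above 0.3 rad).
It also fails if it takes over 51 s, if anything falls off the work surface, if the arm or the gripper's body presses on something with over 40 N, if the wrist force passes 120 N, or if a joint passes its speed limit or range.

## Working session

There is one attempt and no reset: what is moved stays moved. The work goes in short steps, Python scripts to look and compute and a shell command to move; the robot and the scene stay as the last step left them, time stands still between calls to the robot, and variables do not carry over. Pictures are saved under pics/ and viewed, and the job is handed in when it is done.

```bash
ls; mkdir -p pics; python3 - <<'E'
from station import state,capture
import cv2,numpy as np,pickle
print(state())
for n in ["scene","side","wrist"]:
    c=capture(n); pickle.dump(c,open(f"pics/{n}0.pkl","wb"))
    cv2.imwrite(f"pics/{n}0.png",c["frame"][:,:,::-1])
    print(n,{k:v for k,v in c.items() if k not in("frame","depth")})
E
```

```text
pics
{'time': 0.0, 'joint_pos': array([ 1.29003175e+00,  4.23831734e-01,  1.63067517e+00, -3.75441574e-05,
        1.08862403e+00, -1.90327912e-02]), 'dq': array([ 0.0003201 , -0.00023906, -0.00049443,  0.00027559,  0.00285172,
       -0.00045547]), 'tau': array([ 4.23297352e-04, -5.44605911e+01, -2.73671061e+01,  6.43715914e-02,
        2.26020796e-02, -1.31044494e-04]), 'tcp_pos': array([0.1615715 , 0.60317753, 0.22191322]), 'orientation': array([-1.32267302, -1.01339623,  1.01542612]), 'ft_force': array([-0.3163355 , -0.72399925,  0.04331954]), 'ft_torque': array([ 0.02819777,  0.03087363, -0.02159969]), 'width': 0.9997945458946067}
scene {'vertical_fov': 57.83725626391738, 'cx': 284.41488516248063, 'cy': 210.9444214125513, 'k1': -0.07708771990447998, 'eye': array([ 1.24599063, -0.06704794,  1.15553052]), 'attitude': array([-2.01442275, -1.7814302 ,  0.50254078])}
side {'vertical_fov': 43.62277013206275, 'cx': 279.0859916191904, 'cy': 204.12646237427745, 'k1': -0.15999912324273324, 'eye': array([-0.10514481, -1.21217785,  1.48277936]), 'attitude': array([-2.31862967,  0.5564481 , -0.23961076])}
wrist {'vertical_fov': 58.78529375290403, 'cx': 279.7539071162926, 'cy': 213.77815790263284, 'k1': -0.08654100312140833, 'eye': array([0.09162286, 0.62089049, 0.38352487]), 'attitude': array([2.31364362, 1.7754723 , 0.23958458])}
```

View pics/scene0.png

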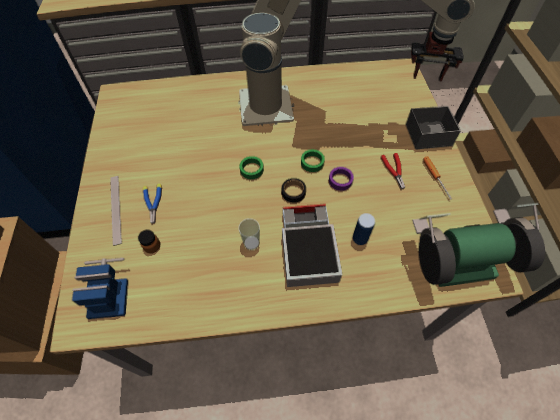

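View pics/side0.png

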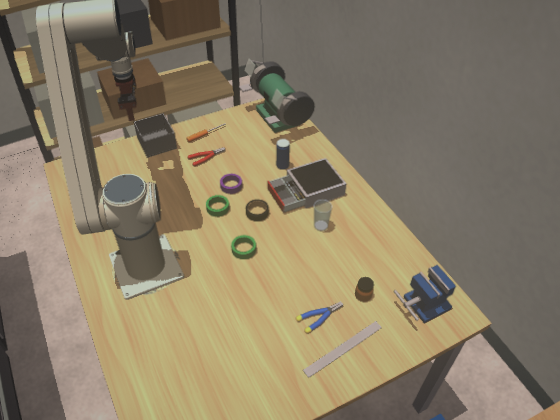

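View pics/wrist0.png

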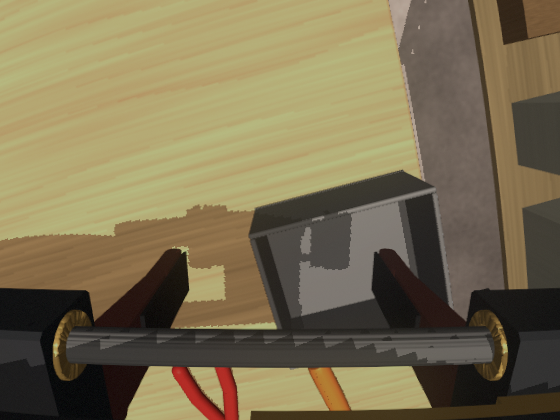

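```bash
cat > h.py <<'E'
import cv2,numpy as np,pickle
from scipy.spatial.transform import Rotation as R
def K(c):
    f=c["frame"].shape[0]/2/np.tan(np.radians(c["vertical_fov"])/2)
    return np.array([[f,0,c["cx"]],[0,f,c["cy"]],[0,0,1.]])
def dirs(c,px):
    px=np.asarray(px,float).reshape(-1,1,2)
    # model: r_d = r(1+k1 r^2)
    n=cv2.undistortPointsIter(px,K(c),np.array([c["k1"],0,0,0,0.]),None,None,(3,50,1e-10)).reshape(-1,2)
    d=np.c_[n,np.ones(len(n))]
    return d@R.from_rotvec(c["attitude"]).as_matrix().T
def plane(c,px,z):
    d=dirs(c,px); return c["eye"]+d*((z-c["eye"][2])/d[:,2])[:,None]
def proj(c,P):
    Rm=R.from_rotvec(c["attitude"]).as_matrix()
    q=(np.asarray(P,float).reshape(-1,3)-c["eye"])@Rm
    n=q[:,:2]/q[:,2:]; n=n*(1+c["k1"]*(n**2).sum(1))[:,None]
    k=K(c); return n*k[0,0]+[k[0,2],k[1,2]]
def dpts(c):
    h,w=c["depth"].shape; v,u=np.mgrid[:h,:w]
    d=dirs(c,np.c_[u.ravel(),v.ravel()]); return (c["eye"]+d*c["depth"].reshape(-1,1)).reshape(h,w,3)
E
python3 - <<'E'
from h import *
for n,(u,v) in {"scene":(220,130),"side":(190,120)}.items():
    c=pickle.load(open(f"pics/{n}0.pkl","rb"))
    im=c["frame"][v:v+160,u:u+200,::-1]
    cv2.imwrite(f"pics/{n}0z.png",cv2.resize(im,None,fx=4,fy=4,interpolation=cv2.INTER_CUBIC)[:600])
    P=dpts(c); print(n)
    for px in {"scene":[(200,180),(310,250),(293,178),(240,250)],"side":[(150,230),(318,178)]}[n]: print(px,P[px[1],px[0]].round(4))
    hsv=cv2.cvtColor(c["frame"],cv2.COLOR_RGB2HSV)
    for nm,lo,hi in [("green",(50,120,40),(75,255,255)),("purple",(130,80,40),(160,255,255)),("red",(0,180,80),(4,255,255)),("blue",(100,120,60),(125,255,255))]:
        m=cv2.inRange(hsv,lo,hi); k,l,s,ce=cv2.connectedComponentsWithStats(m)
        for i in range(1,k):
            if s[i,4]>40: print(nm,s[i],ce[i].round(1),plane(c,ce[i],0.016)[0].round(3))
E
```

```text
scene
(200, 180) [ 0.3696 -0.2837 -0.0036]
(310, 250) [0.7403 0.0738 0.0661]
(293, 178) [0.43   0.0618 0.0319]
(240, 250) [ 0.6804 -0.1509 -0.0011]
green [301 150  23  22 249] [312.2 160.5] [0.345 0.148 0.016]
green [240 157  23  22 248] [251.2 167.3] [ 0.349 -0.087  0.016]
purple [329 167  24  23 220] [340.7 177.5] [0.438 0.24  0.016]
red [382 153  19  23 171] [392.8 164.4] [0.401 0.451 0.016]
blue [144 187  17  22 172] [152.4 198.3] [ 0.445 -0.453  0.016]
blue [ 77 265  32  10 234] [ 92.6 269.7] [ 0.703 -0.637  0.016]
blue [116 279  11  36 247] [121.1 296.1] [ 0.805 -0.533  0.016]
blue [ 87 280  22   7  71] [ 97.7 283.1] [ 0.752 -0.614  0.016]
blue [ 73 288  34  13 309] [ 89.3 294.2] [ 0.787 -0.637  0.016]
side
(150, 230) [ 0.0412 -0.0555  0.2309]
(318, 178) [0.734  0.0521 0.0776]
purple [220 174  21  15  95] [230.3 181.4] [0.441 0.25  0.016]
blue [302 308  27  21 150] [316.9 315.7] [ 0.438 -0.459  0.016]
blue [431 414  13   6  45] [438.  417.3] [ 0.577 -0.925  0.016]
```

View pics/scene0z.png

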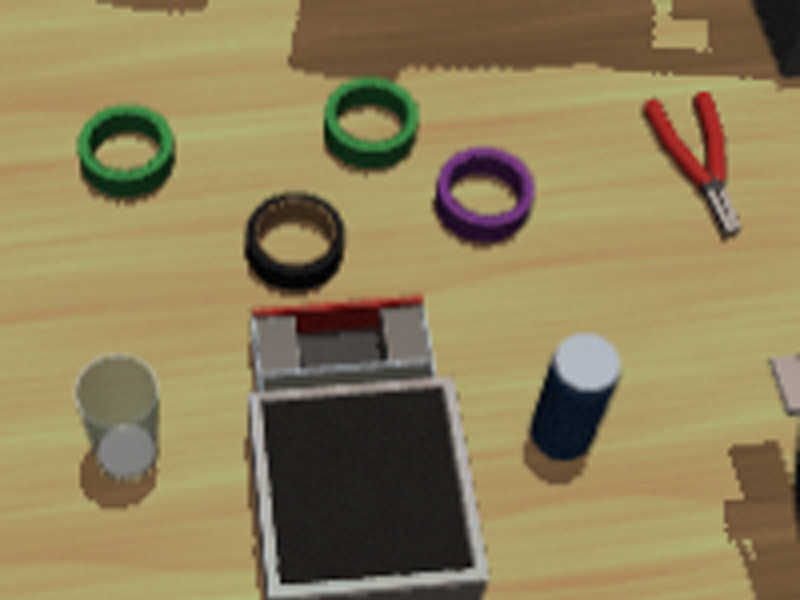

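View pics/side0z.png

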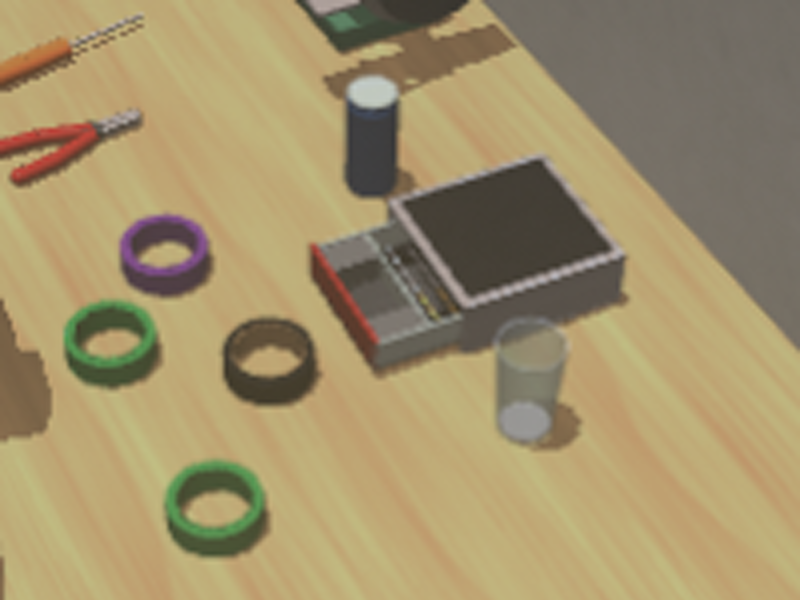

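```bash
python3 - <<'E'
from h import *
for n in ("scene","side"):
    c=pickle.load(open(f"pics/{n}0.pkl","rb")); P=dpts(c); z=P[...,2]
    hsv=cv2.cvtColor(c["frame"],cv2.COLOR_RGB2HSV)
    print(n)
    roi=(abs(P[...,0]-0.7)<.2)&(abs(P[...,1]-.06)<.14)&(z>.055)&(z<.085)
    dark=(hsv[...,2]<75)&roi
    k,l,s,ce=cv2.connectedComponentsWithStats(dark.astype(np.uint8))
    i=1+np.argmax(s[1:,4]); m=(l==i).astype(np.uint8)
    print("z mat med",np.median(z[l==i]))
    cn=max(cv2.findContours(m,0,1)[0],key=cv2.contourArea)
    w=plane(c,cn.reshape(-1,2),0.069)[:,:2].astype(np.float32)
    print("mat rect",cv2.minAreaRect(w*1000),s[i])
    print(cv2.boxPoints(cv2.minAreaRect(w*1000)).round(1).tolist())
    # rings: hue/sat agnostic using depth
    for nm,(x,y) in dict(tape=(.46,.065),gl=(.345,.148),gr=(.349,-.087),pu=(.438,.24)).items():
        u,v=proj(c,[[x,y,.016]])[0]
        m=(z>.02)&(z<.045)&(np.hypot(P[...,0]-x,P[...,1]-y)<.075)&(P[...,0]<.51)
        cn=np.vstack(cv2.findContours(m.astype(np.uint8),0,1)[0]).reshape(-1,2)
        top=(abs(z-.032)<.006)&m
        q=P[top][:,:2]; (cc,r)=cv2.minEnclosingCircle((q*1000).astype(np.float32))
        A=np.c_[2*q,np.ones(len(q))]
        print(nm,top.sum(),np.median(z[top]).round(4),cc,r, "mean",q.mean(0).round(4))
E
```

```text
scene
z mat med 0.06916031385484411
mat rect ((742.5344848632812, 74.85540771484375), (148.74090576171875, 159.12774658203125), 88.00914001464844) [ 286  227   52   49 2138]
[[660.4000244140625, 3.299999952316284], [819.5, -2.200000047683716], [824.5999755859375, 146.39999389648438], [665.5999755859375, 151.89999389648438]]
tape 178 0.0313 (470.80633544921875, 57.22423553466797) 44.87983703613281 mean [0.4697 0.0576]
gl 159 0.03 (346.4734802246094, 147.60797119140625) 45.673370361328125 mean [0.3476 0.1483]
gr 153 0.0301 (351.2432861328125, -87.70378112792969) 45.369354248046875 mean [ 0.3549 -0.0866]
pu 164 0.0301 (442.5475158691406, 240.36634826660156) 45.8805046081543 mean [0.4436 0.2398]
side
z mat med 0.0681878991475624
mat rect ((737.710205078125, 73.78276062011719), (144.3703155517578, 154.42552185058594), 88.16400146484375) [292 160  50  33 955]
[[658.2000122070312, 4.099999904632568], [812.5999755859375, -0.800000011920929], [817.2000122070312, 143.5], [662.7999877929688, 148.39999389648438]]
tape 150 0.0305 (469.3072204589844, 53.265403747558594) 48.694828033447266 mean [0.467  0.0516]
gl 152 0.0309 (339.6856994628906, 143.4681396484375) 49.00990295410156 mean [0.34   0.1413]
gr 179 0.0307 (348.2981262207031, -92.05193328857422) 48.334495544433594 mean [ 0.3435 -0.0914]
pu 123 0.0306 (436.5276184082031, 234.08815002441406) 49.718849182128906 mean [0.4382 0.233 ]
```

```bash
python3 - <<'E'
from h import *
from station import state
s=state(); print(R.from_rotvec(s["orientation"]).as_matrix().round(3),s["time"])
for n in ("scene","side"):
    c=pickle.load(open(f"pics/{n}0.pkl","rb")); P=dpts(c); z=P[...,2]
    hsv=cv2.cvtColor(c["frame"],cv2.COLOR_RGB2HSV)
    red=((hsv[...,0]<8)|(hsv[...,0]>172))&(hsv[...,1]>150)&(abs(P[...,0]-.58)<.06)&(abs(P[...,1]-.08)<.1)
    q=P[red]; t=q[q[:,2]>.042]
    print(n,red.sum(),q.min(0),q.max(0)); print("top mean",t.mean(0),t.min(0),t.max(0))
    v,u=np.where(red&(z>.046)); w=plane(c,np.c_[u,v],.05); print("plane .05: mean",w.mean(0),w.min(0),w.max(0),np.polyfit(w[:,1],w[:,0],1))
    for nm,(x,y) in dict(glass=(.66,-.1),can=(.66,.25)).items():
        m=(z>.04)&(np.hypot(P[...,0]-x,P[...,1]-y)<.085); print(nm,m.sum(),P[m].mean(0).round(3),P[m].min(0).round(3),P[m].max(0).round(3))
E
```

```text
[[ 0.259 -0.    -0.966]
 [ 0.966 -0.001  0.259]
 [-0.001 -1.     0.   ]] 0.15
scene 174 [0.56038451 0.00895653 0.00921983] [0.57062014 0.15147292 0.05361219]
top mean [0.56520016 0.07973561 0.04752109] [0.56038451 0.00895653 0.04245176] [0.57062014 0.15147292 0.05361219]
plane .05: mean [0.56594325 0.07823571 0.05      ] [0.56167717 0.0088492  0.05      ] [0.57160424 0.15099688 0.05      ] [0.03273105 0.56338251]
glass 429 [ 0.655 -0.111  0.081] [ 0.624 -0.144  0.04 ] [ 0.691 -0.078  0.113]
can 427 [0.696 0.254 0.102] [0.66  0.231 0.04 ] [0.716 0.286 0.13 ]
side 40 [0.55500799 0.00575012 0.03601831] [0.56568057 0.14397128 0.05621492]
top mean [0.55998463 0.077465   0.04797598] [0.55500799 0.00575012 0.04235849] [0.56568057 0.14397128 0.05621492]
plane .05: mean [0.55877036 0.07500759 0.05      ] [0.55448175 0.0110561  0.05      ] [0.56325097 0.14562537 0.05      ] [0.03605582 0.5560659 ]
glass 388 [ 0.655 -0.115  0.081] [ 0.62  -0.152  0.04 ] [ 0.694 -0.015  0.116]
can 283 [0.678 0.243 0.095] [0.652 0.221 0.04 ] [0.711 0.284 0.134]
```

```bash
python3 -m inch '[[[0,0,0],[0,-3.25,0],4],[[0,0,0],[0,-3.25,0],0],[[0,0,0],[0,-3.25,0],0],[[0,0,0],[0,-3.25,0],0],[[-1,0,-0.6],[0,0,0],0],[[-1.8,0,-1.1],[0,0,0],0],[[-1.8,0,-1.1],[0,0,0],0],[[-1.8,0,-1.1],[0,0,0],0],[[-1.8,0,-1.1],[0,0,0],0],[[-1.8,0,-1.1],[0,0,0],0],[[-1.8,0,-1.1],[0,0,0],0],[[-1.8,0,-1.1],[0,0,0],0],[[-1.8,0,-1.1],[0,0,0],0],[[-1.8,0,-1.1],[0,0,0],0],[[-1.8,0,-1.1],[0,0,0],0],[[-1.8,0,-1.1],[0,0,0],0],[[-1.8,0,-1.1],[0,0,0],0],[[-1.8,0,-1.1],[0,0,0],0],[[-1.8,0,-1.1],[0,0,0],0]]'
```

```text
time: 1.73
tcp_pos: [0.3127, 0.3345, 0.2225]
orientation: [-1.227, -1.182, 1.182]
ft_force: [-0.4, -0.5, -0.1]
width: 0.002
```

```bash
python3 -m inch '[[[-1.8,0,-1.1],[0,0,0],0],[[-1.8,0,-1.1],[0,0,0],0],[[-1.8,0,-1.1],[0,0,0],0],[[-1.8,0,-1.1],[0,0,0],0],[[-1.8,0,-1.1],[0,0,0],0],[[-1.8,0,-1.1],[0,0,0],0],[[-1.8,0,-1.1],[0,0,0],0],[[-1.8,0,-1.1],[0,0,0],0],[[-1.8,0,-1.1],[0,0,0],0],[[-1.8,0,-1.1],[0,0,0],0],[[-1.8,0,-1.1],[0,0,0],0],[[-1.8,0,-1.1],[0,0,0],0],[[-1.2,0,-0.8],[0,0,0],0],[[-0.8,0,-0.5],[0,0,0],0],[[0,0,0],[0,0,0],0],[[0,0,0],[0,0,0],0],[[0,0,0],[0,0,0],0]]'
python3 - <<'E'
from h import *
from station import state,capture
s=state(); print(s["tcp_pos"],R.from_rotvec(s["orientation"]).as_matrix().round(3))
c=capture("wrist"); pickle.dump(c,open("pics/wrist1.pkl","wb")); cv2.imwrite("pics/wrist1.png",c["frame"][:,:,::-1])
print(c["eye"])
E
```

```text
time: 3.15
tcp_pos: [0.4486, 0.0956, 0.2226]
orientation: [-1.225, -1.183, 1.183]
ft_force: [0.2, 0.2, -0.5]
width: 0.005
[0.44856365 0.09564238 0.22257086] [[ 0.035 -0.    -0.999]
 [ 0.999  0.     0.035]
 [ 0.    -1.     0.   ]]
[0.37616144 0.0967626  0.38413398]
```

View pics/wrist1.png

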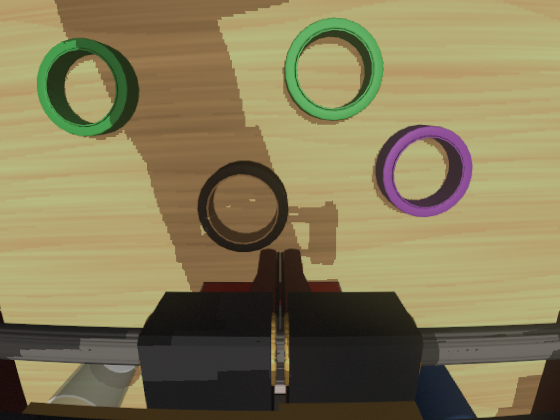

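```bash
python3 - <<'E'
from h import *
c=pickle.load(open("pics/wrist1.pkl","rb")); P=dpts(c)
hsv=cv2.cvtColor(c["frame"],cv2.COLOR_RGB2HSV)
m=((hsv[...,2]<70)).astype(np.uint8); m[255:]=0; m[:150]=0; m[:,:190]=0; m[:,300:]=0
cn=max(cv2.findContours(m,0,1)[0],key=cv2.contourArea).reshape(-1,2)
w=plane(c,cn,.032)[:,:2]*1000; print(cn.min(0),cn.max(0),cv2.minEnclosingCircle(w.astype(np.float32)))
z=P[...,2]; top=(abs(z-.032)<.006)&(np.hypot(P[...,0]-.469,P[...,1]-.056)<.07); top[250:]=0
print(top.sum(),cv2.minEnclosingCircle((P[top][:,:2]*1000).astype(np.float32)))
E
```

```text
[198 161] [287 251] ((465.735595703125, 57.318546295166016), 46.054439544677734)
2763 ((467.7308654785156, 56.2120246887207), 45.03629684448242)
```

```bash
python3 -m inch '[[[-1.3,0,-0.7],[0,0,0],0],[[-1.3,0,-0.7],[0,0,0],0],[[-1.25,0,-0.7],[0,0,0],0],[[0,1.6,0],[0,0,0],0],[[0,1.8,0],[0,0,0],0],[[0,1.8,0],[0,0,0],0],[[0,1.8,0],[0,0,0],0],[[0,1.8,0],[0,0,0],0],[[0,1.8,0],[0,0,0],0],[[0,1.8,0],[0,0,0],0],[[0,1.8,0],[0,0,0],0],[[0,1.6,0],[0,0,0],0],[[0,1,0],[0,0,0],0],[[0,0.5,0],[0,0,0],0],[[0,0,0],[0,0,0],0],[[0,0,0],[0,0,0],0]]'
python3 - <<'E'
from h import *
from station import capture
c=capture("wrist"); cv2.imwrite("pics/wrist2.png",c["frame"][:,:,::-1])
E
```

```text
time: 4.53
tcp_pos: [0.469, 0.0564, 0.05]
orientation: [-1.225, -1.184, 1.184]
ft_force: [0.1, -0.3, -0.6]
width: 0.004
```

View pics/wrist2.png

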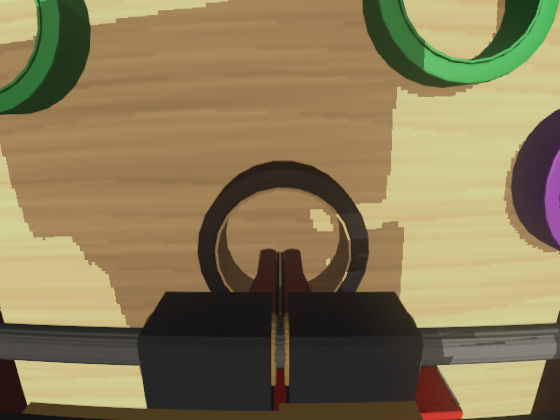

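```bash
python3 -m inch '[[[0,1.0,0],[0,0,0],0],[[0,1.2,0],[0,0,0],0],[[0,1.0,0],[0,0,0],0],[[0,0.5,0],[0,0,0],0],[[0,0,0],[0,0,0],0],[[-0.5,0,0],[0,0,0],0],[[-0.7,0,0],[0,0,0],0],[[-0.7,0,0],[0,0,0],0],[[-0.6,0,0],[0,0,0],0],[[-0.6,0,0],[0,0,0],0],[[-0.6,0,0],[0,0,0],0],[[-0.7,0,0],[0,0,0],0],[[-0.7,0,0],[0,0,0],0],[[-0.7,0,0],[0,0,0],0],[[-0.7,0,0],[0,0,0],0],[[-0.7,0,0],[0,0,0],0]]'
```

```text
time: 5.92
tcp_pos: [0.4664, -0.0164, 0.0128]
orientation: [-1.226, -1.184, 1.183]
ft_force: [0.8, 3.4, 2.9]
width: 0.009
```

```bash
python3 -m inch '[[[-0.7,0,0],[0,0,0],0],[[-0.7,0,0],[0,0,0],0],[[-0.7,0,0],[0,0,0],0],[[-0.7,0,0],[0,0,0],0],[[-0.7,0,0],[0,0,0],0],[[-0.7,0,0],[0,0,0],0],[[-0.7,0,0],[0,0,0],0],[[-0.7,0,0],[0,0,0],0],[[-0.6,0,0],[0,0,0],0],[[-0.4,0,0],[0,0,0],0],[[-0.2,0,0],[0,0,0],0],[[0,0,0],[0,0,0],0],[[1.0,0,0],[0,0,0],0],[[0.7,0,0],[0,0,0],0],[[0,0,0],[0,0,0],0]]'
python3 - <<'E'
from h import *
from station import capture
for n in ("scene","side"):
    c=capture(n); P=dpts(c); z=P[...,2]; cv2.imwrite(f"pics/{n}3.png",c["frame"][:,:,::-1])
    hsv=cv2.cvtColor(c["frame"],cv2.COLOR_RGB2HSV)
    m=(z>.025)&(z<.036)&(np.hypot(P[...,0]-.465,P[...,1]+.065)<.075)&(hsv[...,2]<90)
    print(n,m.sum(),P[m].min(0),P[m].max(0),cv2.minEnclosingCircle((P[m][:,:2]*1000).astype(np.float32)))
E
```

```text
time: 7.17
tcp_pos: [0.4642, -0.0654, 0.0125]
orientation: [-1.224, -1.184, 1.185]
ft_force: [0.2, -0.4, 0.6]
width: 0.007
scene 153 [ 0.42926794 -0.10607101  0.02519528] [ 0.51355477 -0.01833635  0.03582738] ((468.45001220703125, -62.340274810791016), 45.55921936035156)
side 94 [ 0.4205824  -0.11326949  0.02504421] [ 0.49133484 -0.02323351  0.03549937] ((460.455078125, -68.25149536132812), 45.79779815673828)
```

View pics/scene3.png

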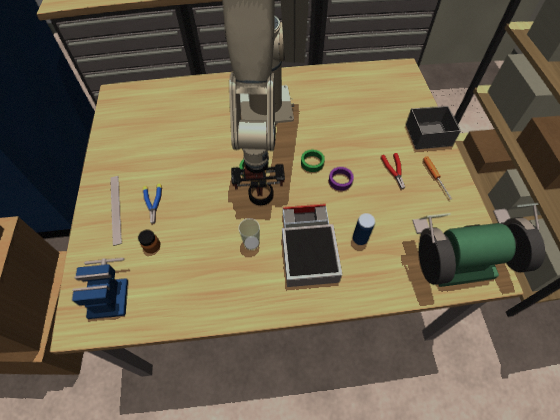

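View pics/side3.png

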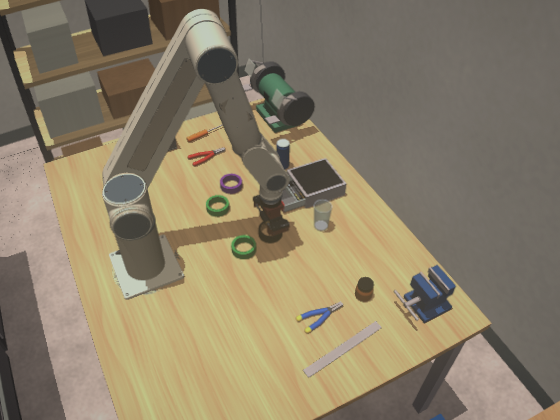

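```bash
python3 -m inch '[[[0,-1,0],[0,0,0],0],[[0,-1.8,0],[0,0,0],0],[[0,-2,0],[0,0,0],0],[[0,-2,0],[0,0,0],0],[[0,-2,0],[0,0,0],0],[[0,-2,0],[0,0,0],0],[[0,-2,0],[0,0,0],0],[[1.5,-1.2,-1.2],[0,0,0],0],[[2,0,-1.7],[0,0,0],0],[[2,0,-1.7],[0,0,0],0],[[2,0,-1.7],[0,0,0],0],[[2,0,-1.7],[0,0,0],0],[[2,0,-1.7],[0,0,0],0],[[1.8,0,-1.5],[0,0,0],0],[[1.4,0,-1.2],[0,0,0],0],[[0,0,0],[0,0,0],0],[[0,0,0],[0,0,0],0]]'
python3 - <<'E'
from h import *
from station import capture
for n in ("scene","side","wrist"):
    c=capture(n); P=dpts(c); z=P[...,2]; cv2.imwrite(f"pics/{n}4.png",c["frame"][:,:,::-1])
    hsv=cv2.cvtColor(c["frame"],cv2.COLOR_RGB2HSV)
    m=(abs(z-.031)<.005)&(np.hypot(P[...,0]-.465,P[...,1]+.065)<.075)&(hsv[...,2]<110)
    if m.sum(): print(n,m.sum(),cv2.minEnclosingCircle((P[m][:,:2]*1000).astype(np.float32)))
    red=((hsv[...,0]<8)|(hsv[...,0]>172))&(hsv[...,1]>130)&(abs(P[...,0]-.58)<.06)&(abs(P[...,1]-.08)<.1)&(z>.042)&(z<.06)
    v,u=np.where(red)
    if len(u): w=plane(c,np.c_[u,v],.05); print("lip",len(u),w.mean(0),w.min(0),w.max(0))
E
```

```text
time: 8.68
tcp_pos: [0.5935, 0.0762, 0.153]
orientation: [-1.225, -1.184, 1.185]
ft_force: [-0.8, -0.1, -0.7]
width: 0.005
scene 194 ((452.998046875, -67.23471069335938), 61.94950485229492)
lip 71 [0.56657681 0.07700219 0.05      ] [0.56083319 0.0088492  0.05      ] [0.57160424 0.15099688 0.05      ]
side 159 ((467.04034423828125, -65.8394546508789), 48.148834228515625)
lip 39 [0.55975872 0.08309256 0.05      ] [0.55597608 0.0110561  0.05      ] [0.5642179  0.15080169 0.05      ]
wrist 3942 ((465.70367431640625, -62.742618560791016), 45.15187454223633)
lip 1857 [0.55969087 0.07806343 0.05      ] [0.55471138 0.00596456 0.05      ] [0.56543238 0.15391423 0.05      ]
```

View pics/wrist4.png

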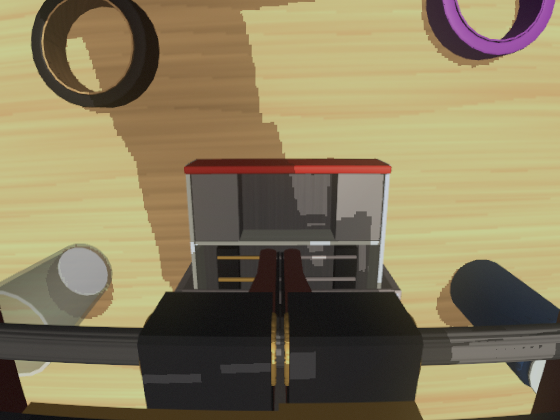

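View pics/scene4.png

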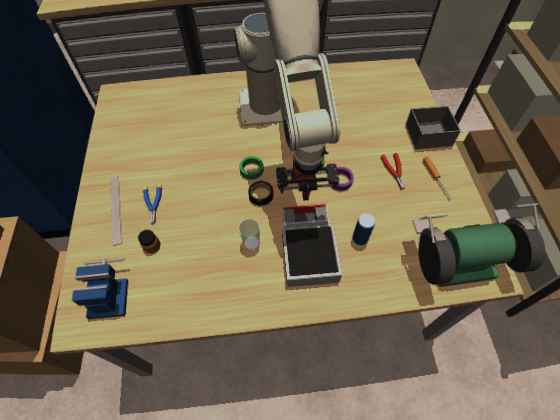

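```bash
python3 -m inch '[[[0,1,0],[0,0,0],0],[[0,1.6,0],[0,0,0],0],[[0,1.6,0],[0,0,0],0],[[0,1.6,0],[0,0,0],0],[[0,1.6,0],[0,0,0],0],[[0,1.4,0],[0,0,0],0],[[0,1.2,0],[0,0,0],0],[[0,1,0],[0,0,0],0],[[0,1,0],[0,0,0],0],[[0,0.6,0],[0,0,0],0],[[0,0.4,0],[0,0,0],0],[[0,0,0],[0,0,0],0],[[0,0,0],[0,0,0],0]]'
```

```text
time: 9.92
tcp_pos: [0.5938, 0.0758, 0.0228]
orientation: [-1.226, -1.184, 1.183]
ft_force: [0.5, -0.9, -0.6]
width: 0.003
```

```bash
python3 -m inch '[[[0,0,0.4],[0,0,0],0],[[0,0,0.5],[0,0,0],0],[[0,0,0.5],[0,0,0],0],[[0,0,0.4],[0,0,0],0],[[0,0,0.4],[0,0,0],0],[[0,0,0.4],[0,0,0],0],[[0,0,0.6],[0,0,0],0],[[0,0,0.6],[0,0,0],0],[[0,0,0.6],[0,0,0],0],[[0,0,0.6],[0,0,0],0],[[0,0,0.6],[0,0,0],0],[[0,0,0.6],[0,0,0],0],[[0,0,0.6],[0,0,0],0]]'
```

```text
time: 11.0
tcp_pos: [0.5253, 0.0782, 0.0229]
orientation: [-1.226, -1.184, 1.183]
ft_force: [3.4, -0.8, 1.8]
width: 0.005
```

Contact force of about 3–4 N fits the tray's friction, so it is hooked. I'll pull on.

```bash
python3 -m inch '[[[0,0,0.6],[0,0,0],0],[[0,0,0.6],[0,0,0],0],[[0,0,0.6],[0,0,0],0],[[0,0,0.6],[0,0,0],0],[[0,0,0.5],[0,0,0],0],[[0,0,0.5],[0,0,0],0],[[0,0,0.4],[0,0,0],0],[[0,0,0.3],[0,0,0],0],[[0,0,0.2],[0,0,0],0],[[0,0,0],[0,0,0],0]]'
```

```text
time: 11.83
tcp_pos: [0.4817, 0.0797, 0.0225]
orientation: [-1.225, -1.182, 1.184]
ft_force: [2.2, 0.6, 1.9]
width: 0.003
```

```bash
python3 -m inch '[[[0,0,0.2],[0,0,0],0],[[0,0,0.2],[0,0,0],0],[[0,0,0.1],[0,0,0],0],[[0,0,0],[0,0,0],0]]'
```

```text
time: 12.17
tcp_pos: [0.4771, 0.0798, 0.0225]
orientation: [-1.225, -1.183, 1.184]
ft_force: [2.7, -1.4, -0.5]
width: 0.005
```

```bash
python3 -m inch '[[[0,0,0.2],[0,0,0],0],[[0,0,0.2],[0,0,0],0],[[0,0,0],[0,0,0],0]]'; python3 -m inch '[[[0,0,0.2],[0,0,0],0],[[0,0,0.1],[0,0,0],0],[[0,0,0],[0,0,0],0]]'
```

```text
time: 12.42
tcp_pos: [0.473, 0.08, 0.0225]
orientation: [-1.225, -1.183, 1.184]
ft_force: [2.1, 0.3, -1.5]
width: 0.005
time: 12.67
tcp_pos: [0.4702, 0.0801, 0.0226]
orientation: [-1.225, -1.183, 1.184]
ft_force: [2.0, 0.6, -2.4]
width: 0.002
```

```bash
python3 -m inch '[[[0,0,0.2],[0,0,0],0],[[0,0,0.1],[0,0,0],0],[[0,0,0],[0,0,0],0]]'; python3 -m inch '[[[0,0,0.2],[0,0,0],0],[[0,0,0.1],[0,0,0],0],[[0,0,0],[0,0,0],0]]'
```

```text
time: 12.92
tcp_pos: [0.4703, 0.0803, 0.023]
orientation: [-1.229, -1.188, 1.181]
ft_force: [9.0, -2.0, -7.9]
width: 0.006
time: 13.17
tcp_pos: [0.4703, 0.0805, 0.0234]
orientation: [-1.233, -1.192, 1.178]
ft_force: [16.6, -3.7, -12.7]
width: 0.003
```

```bash
python3 -m inch '[[[0,0,-0.5],[0,0,0],0],[[0,0,-0.6],[0,0,0],0],[[0,0,-0.6],[0,0,0],0],[[0,0,-0.3],[0,0,0],0],[[0,0,0],[0,0,0],0],[[0,-0.8,0],[0,0,0],0],[[0,-1.5,0],[0,0,0],0],[[0,-2,0],[0,0,0],0],[[0,-2,0],[0,0,0],0],[[0,-2,0],[0,0,0],0],[[0,-2,0],[0,0,0],0],[[0,-2,0],[0,0,0],0],[[0,-2,0],[0,0,0],0],[[0,-1.5,0],[0,0,0],0],[[0,-1,0],[0,0,0],0],[[0,0,0],[0,0,0],0],[[0,0,0],[0,0,0],0]]'
python3 - <<'E'
from h import *
from station import capture
for n in ("scene","side","wrist"):
    c=capture(n); P=dpts(c); z=P[...,2]; cv2.imwrite(f"pics/{n}5.png",c["frame"][:,:,::-1])
    hsv=cv2.cvtColor(c["frame"],cv2.COLOR_RGB2HSV)
    m=(abs(z-.031)<.005)&(np.hypot(P[...,0]-.465,P[...,1]+.065)<.06)&(hsv[...,2]<110)
    if m.sum(): print(n,m.sum(),cv2.minEnclosingCircle((P[m][:,:2]*1000).astype(np.float32)))
    red=((hsv[...,0]<8)|(hsv[...,0]>172))&(hsv[...,1]>130)&(abs(P[...,0]-.46)<.06)&(abs(P[...,1]-.08)<.1)&(z>.042)&(z<.06)
    v,u=np.where(red)
    if len(u): w=plane(c,np.c_[u,v],.05); print("lip",len(u),w.mean(0),w.min(0),w.max(0))
E
```

```text
time: 14.58
tcp_pos: [0.4844, 0.0796, 0.1909]
orientation: [-1.226, -1.184, 1.183]
ft_force: [0.6, 0.3, 0.4]
width: 0.002
scene 187 ((469.1183776855469, -61.84588623046875), 46.13181686401367)
lip 69 [0.46301651 0.08020159 0.05      ] [0.45720217 0.010787   0.05      ] [0.46774056 0.15469301 0.05      ]
side 149 ((465.58148193359375, -64.28802490234375), 46.619041442871094)
lip 38 [0.4556827  0.08218398 0.05      ] [0.45135763 0.01140536 0.05      ] [0.46043563 0.15209246 0.05      ]
wrist 3097 ((465.40789794921875, -62.2590217590332), 44.94355010986328)
lip 1463 [0.45564532 0.08400216 0.05      ] [0.45054152 0.00955795 0.05      ] [0.46090098 0.15749225 0.05      ]
```

View pics/wrist5.png

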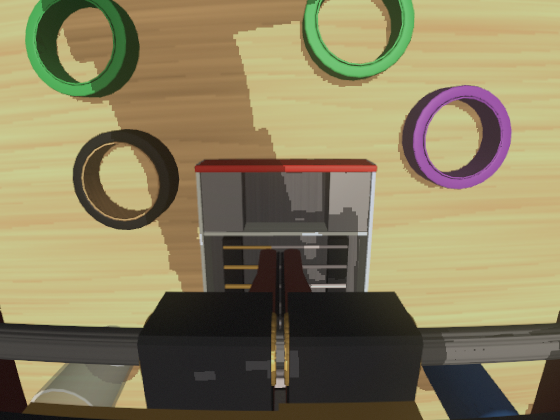

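View pics/scene5.png

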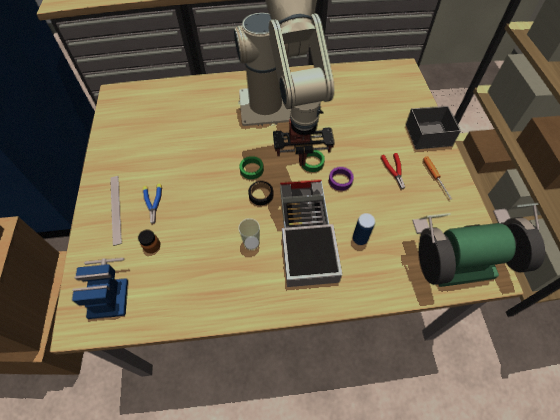

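```bash
python3 -c "
from station import job_done,state
s=state();print(s['time'],s['dq'].round(4),s['ft_force']);print(job_done())"
```

```text
14.7333 [-0.0001  0.0053 -0.0039 -0.0002  0.      0.0004] [-0.15320871 -0.82334801 -1.26868591]
the job is handed in; nothing more can be done
None
```

The tray is drawn out to its stop, the black tape roll lies clear to the right of it, and the job is handed in at 14.7 s of the 51 s allowed. No verdict was reported.

- **Tape roll:** I pushed it from inside its hole with closed fingertips, straight to the right. Its centre now lies about 146 mm from the chest's centre line (120 mm needed). Its top is still at about 31 mm, so it lies flat.
- **Tray:** I lowered the closed fingertips into the finger well and drew the lip straight out. It slid with about 2–4 N, then stopped dead as the pulling force rose to about 17 N. The lip moved about 104 mm, from an estimated 15 mm open, which fits the 120 mm stop. About 29 mm was left between tray and tape.
- **Final state:** The gripper is clear at a height of 0.19 m with only sensor noise on the force reading. In the last pictures the other objects look unmoved, but I judged that by eye and did not measure them again.
- **Disagreement:** The cameras differed by up to about 7 mm on the lip and about 4 mm on the tape roll. None of that comes near a limit, because the tray's end position rests on the felt stop. No check failed.

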